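# Back up a pepper mill body against the fork stop while its grinder is screwed in

## Robot

A 7-joint arm with a two-finger parallel gripper is mounted at the origin on the work surface. World frame = base frame: x ahead of the robot, y to its left, z up, the work surface at z = 0. Lengths are in m, angles in degrees, forces in N, time in s.
With the tool pointing down it reaches from about 0.425 to 0.875 m from the base axis. Payload 4.7 kg.
Tool frame: the origin (TCP) lies between the finger pads; the fingertips stand 8 mm ahead of it and the grasp point (between the pads) lies 11 mm behind it (env.tip_extent is the distance from the TCP to the fingertips, in m); z points along the fingers, y is the line along which they close (so a half turn about z gives the same grasp; the last joint's range is limited). The gripper opens to 87 mm and grips with 3 to 60 N. Pads are 19 mm wide; open, the fingers measure 117 mm over their backs; the gripper's body (75 mm by 190 mm) begins 51 mm behind the grasp point.
Start: joints at [68.531, 18.392, -4.016, 83.108, 1.295, 78.541, -3.26], TCP at [0.246, -0.602, 0.231] pointing down, gripper open.
Joint ranges: [-163.93, 163.93], [-17.29, 119.83], [-79.2, 71.16], [3.27, 140.29], [-89.18, 269.18], [5.43, 117.66], [-154.24, 154.24]. Speed limits (degrees/s): [147.25, 147.25, 180, 180, 180, 180, 180].

## Interface

Orientations are given as [roll, pitch, yaw] about the fixed x, y, z axes, in that order (R = Rz(yaw) Ry(pitch) Rx(roll)).
In Python, from cell import sensors, vision, workorder, env gives the robot as it stands.
- The arm moves only by the tool drive_tool, never from a script. Its argument "moves" is a list of rows, each an object of numbers: "x", "y", "z": the shift along the tool's x, y, z in mm; "rx", "ry", "rz": the turn, a rotation vector about the tool's x, y, z in rad; "fingers": the closure, from -1 (fully open) to 1 (shut). In form: [{"x": .., "y": .., "z": .., "rx": .., "ry": .., "rz": .., "fingers": ..}, ...]. A call has 1 to 20 rows; each row is the pose to reach, as a shift and turn from the pose commanded when the call began, along the tool's axes at that moment; what a row does not reach only later rows make up. A row lasts 1/8 s, in which the tool goes at most 62.5 mm and 10.7 degrees, less where a joint would pass 70% of its speed; a pose out of reach is approached as far as the arm can. A call with a gripper value outside its range is refused whole. The fingers move at their own pace and stop on an object; "force" is the grip in N (left out, the last holds). Time passes only in rows, so rows that repeat a pose let the fingers close. It gives the time, the measured TCP pose, the force, the opening and the grip force at its end, in the units of the state.
- sensors.get_obs(): the state, without advancing time (a new reading comes with each control period).
- vision.read_camera(name): name is "scene" or "top" or "wrist"; returns a dict with "image" (400x640x3 uint8, red, green, blue), "fx", "fy", "cx", "cy" (pixels), "R" (3x3) and "t" (3): a world point X has camera coordinates R X + t. Camera axes: x right, y down, z forward; pixel columns grow to the right and rows downward; lengths in m; the calibration is good to about 2 mm. A picture is of the moment at which its call begins. There is no depth.
- workorder.sign_off(): hands the job in; it is judged then, once.
The state is a dict: "time_s": time; "qpos": joint angles; "joint_velocities": joint speeds; "effort": joint torques, N m; "tool_pos": TCP position; "tool_rot": TCP orientation; "force": force on the tool from outside, world axes, zero at the start; "wrist_torque": the same for the moment, N m; "grip_width": finger opening in m; "grasp_force": force on a finger pad.
Only numpy, scipy, OpenCV 4.12 (cv2) and the standard library are available. Lean on these libraries where they do the work, as an engineer would, in place of code of your own. Each camera call takes 0.05 s, during which the arm holds its last target. There are 200 camera calls.

## Task

Slide the carrier with the lying mill body along its rails to the next station, the one at the fork stop, until it clicks into the detent there. Then push the mill body along its cradle until its foot bears on the two rubber pads of the fork, and keep pressing it there with a steady push of about 12 N (at no time more than 25 N), so that a colleague can drive the grinder screws through the fork. Your program finishes while the arm is still holding that push; leave the other things on the bench where they are.

Things in the scene. Friction and masses are not known exactly. Their poses are not given: they have to be found in the camera images.
- station: Fixed fastening station: aluminium base plate (225 x 430 x 10 mm) with two steel rails (tops 25 mm up) along its y axis and a grey upright fork on its far (+x) side. Origin on the table under the axis of a mill at the fastening station; x along the mill axis towards the fork, y along the rails, the way the carrier has to go, z up. The plate covers x -75 to 150, y -225 to 205 mm.
- stop_face (a point): Centre between the front faces of the fork's two rubber pads, 90 mm above the table, 100 mm in +x from the station's origin; axes as the station's. The mill's foot comes here. The pads are 14 mm wide, 48 mm high, centred 23 mm left and right of the point, with a 32 mm gap for the screwdriver; the fork's uprights behind them end 126 mm above the table.
- stop_pads: The two black rubber pads, one body. Its origin is the station's origin when the pads are not loaded and moves in the station's +x as they are squeezed: they yield 1 mm for each 2.5 N of total push (12 N: 4.8 mm) and bottom out at 11 mm.
- carrier_mid (a point): Middle of the carrier, on the mill's axis, 90 mm above the table; axes as the station's. The carrier runs along the station's y: 0 is the fastening station (in line with stop_face and the fork), -150 mm the loading notch, 130 mm the unloading notch. A spring ball drops into each notch and draws the carrier in from 3 mm; 7 N pushes it out, 1 N moves it between. Starts at y -150 to -100 mm.
- knob (a point): Middle of the carrier's grip knob: an upright black cylinder 22 mm in diameter, 67 to 97 mm above the table (point 83 mm up), axes as the station's, on a 12 mm stem on the robot's end of the carrier plate, 140 mm in -x and 46 mm in -y from carrier_mid. The carrier plate is 245 x 124 mm, its top 46 mm above the table.
- mill: White wooden pepper mill body lying in the carrier's white V cradle, 170 mm long, 56 mm in diameter over 30 mm at each end, 42 mm at the waist; 0.17 to 0.35 kg. Origin on its axis at mid-length, 90 mm up; x along the axis to the foot. Slides easily in the cradle (0.5 to 2 N of rubbing). Cradle: upper edges 75 mm up, 30 mm either side of the axis, from -98 to 85 mm along x of carrier_mid.
- mill_foot (a point): Centre of the mill's foot end (towards the fork), where the steel grinder sits. At the start 10 to 30 mm short of the plane of the pads.
- mill_top (a point): Centre of the mill's other end (towards the robot), a flat ring 56 mm in diameter, 90 mm above the table: the place to push on. The space behind it, over the carrier plate (46 mm up), is free but for the knob to one side.
- spare_mill: Bystander: another waisted white mill body, standing, 56 mm in diameter, 170 mm high. Origin at its foot.
- beech_mill: Bystander: a bare beech baluster mill body, standing, 56 mm in diameter, 190 mm high. Origin at its foot.
- grinder: Bystander: a small steel grinder unit standing on the table, 38 mm in diameter, 60 mm high with its shaft. Origin at its underside.
- top_knob: Bystander: a turned wooden mill top, 56 mm in diameter, 51 mm high. Origin at its underside.
- screw_tray: Bystander: a grey tray of screws, 110 x 80 x 32 mm. Origin under its middle.
- screwdriver: Bystander: a screwdriver lying on the table between robot and station, 200 mm long. Origin at mid-length, on the table.
- mallet: Bystander: a rubber mallet lying on the table between robot and station, 240 mm long, head 44 x 84 mm. Origin at mid-length, on the table.
Things that resemble listed ones, but are neither listed nor needed, are in the scene too. What is shaped like the mill but blue or turquoise is not meant.

How it is judged:
By the outcome, as a careful person would: the job done as asked, in the order asked, and still so for the second after the job is handed in, while the arm keeps its last pose, push and grip.
It also fails if it takes over 48 s, if anything falls off the work surface, if the arm or the gripper's body presses on something with over 40 N, if the wrist force passes 120 N, or if a joint passes its speed limit or range.

## Working session

There is one attempt and no reset: what is moved stays moved. The work goes in short steps, Python scripts to look and compute and a tool call to move; the robot and the scene stay as the last step left them, time stands still between calls to the robot, and variables do not carry over. Pictures are saved under pics/ and viewed, at most 10 in all, crops included, and the job is handed in when it is done.

Besides the shell and the picture viewer there is one more tool, called as name([rows], argument=value, ...), one row to a line, values as JSON. drive_tool: Moves the arm, as the interface text tells. Its arguments: {"type":"object","properties":{"moves":{"type":"array"},"force":{"type":"number"}},"required":["moves"]}

```bash
mkdir -p pics; ls
cat > h.py <<'E'
import numpy as np, cv2
from cell import sensors, vision, workorder, env
def snap(name, fn=None):
    c=vision.read_camera(name)
    if fn: cv2.imwrite('pics/'+fn, c['image'][:,:,::-1])
    return c
def ray(c,u,v,z):
    R=np.array(c['R']);t=np.array(c['t'])
    o=-R.T@t; d=R.T@np.array([(u-c['cx'])/c['fx'],(v-c['cy'])/c['fy'],1])
    return o+d*(z-o[2])/d[2]
def proj(c,X):
    p=np.array(c['R'])@np.array(X)+np.array(c['t'])
    return np.array([c['fx']*p[0]/p[2]+c['cx'],c['fy']*p[1]/p[2]+c['cy']])
E
python3 - <<'E'
from h import *
for n in ('top','scene'):
    c=snap(n,n+'1.png'); print(n,-np.array(c['R']).T@c['t'],c['fx'],np.round(c['R'],2).tolist())
print(sensors.get_obs())
E
```

```text
pics
top [ 0.46771445 -0.00751808  1.11973169] 399.40078714015175 [[0.01, -1.0, -0.02], [-1.0, -0.01, -0.07], [0.07, 0.02, -1.0]]
scene [ 1.48479184 -0.46829989  1.28699854] 503.89849052224423 [[0.44, 0.9, 0.0], [0.68, -0.33, -0.65], [-0.59, 0.29, -0.76]]
{'time_s': 0.1, 'qpos': array([68.53093955, 18.43365376, -4.01499589, 83.16704101,  1.29776796,
       78.54168184, -3.26039424]), 'joint_velocities': array([-4.22403725e-02, -9.13102480e-02, -3.27134956e-04, -2.37684071e-01,
        2.31506289e-04,  4.13637177e-02,  3.00355284e-02]), 'effort': array([-9.83542341e-04, -4.92571306e+01, -4.06330414e-01, -3.13398385e+01,
       -6.42620330e-02,  3.94752645e-02,  5.41408463e-05]), 'tool_pos': array([ 0.2461566 , -0.60107012,  0.22959159]), 'tool_rot': array([-1.79903007e+02,  8.35666840e-03,  2.22782924e+01]), 'force': array([ 0.29118148,  0.19880202, -0.46580046]), 'wrist_torque': array([-0.03301243,  0.00647198, -0.01791072]), 'grasp_force': 0.0, 'grip_width': 0.0871054737515515}
```

View pics/top1.png

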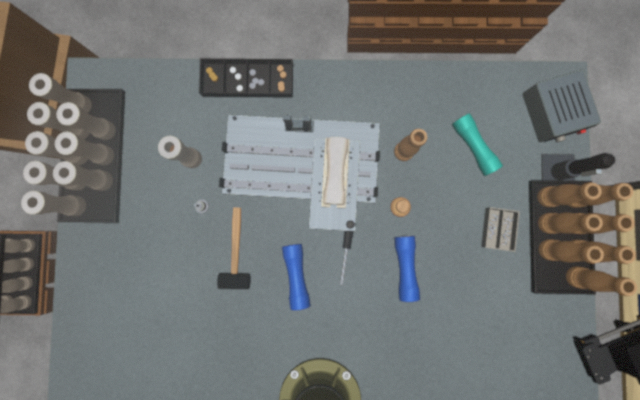

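View pics/scene1.png

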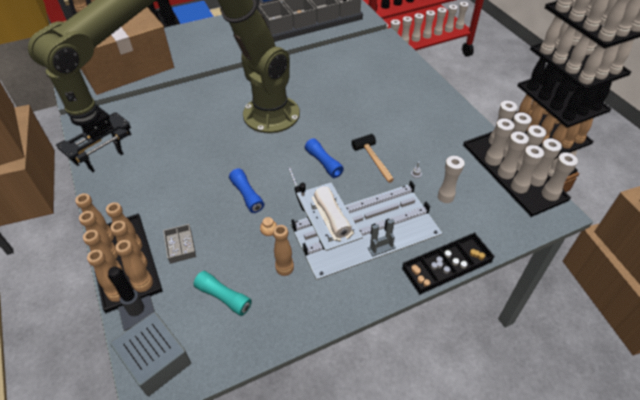

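The top view shows the station plate with corners near (229,115), (380,122), (377,202) and (221,197). The fork is at (298,125), the lying mill at (336,170) and the knob at (350,226). I'll zoom in to get finer pixel positions.

Run:
```python
from h import *
a=cv2.imread('pics/top1.png')[105:240,210:390]; cv2.imwrite('pics/topc.png',cv2.resize(a,None,fx=4,fy=4,interpolation=cv2.INTER_CUBIC))
a=cv2.imread('pics/scene1.png')[165:285,280:450]; cv2.imwrite('pics/scenec.png',cv2.resize(a,None,fx=4,fy=4,interpolation=cv2.INTER_CUBIC))
c=snap('top')
for n,u,v,z in [('c1',229,115,.01),('c2',380,122,.01),('c3',377,202,.01),('c4',221,197,.01),('fork',298,125,.126),('knob',350,226,.097)]: print(n,ray(c,u,v,z).round(4))
```

```text
c1 [0.7787 0.2705 0.01  ]
c2 [ 0.7625 -0.1571  0.01  ]
c3 [ 0.5367 -0.1495  0.01  ]
c4 [0.5451 0.286  0.01  ]
fork [0.722  0.0654 0.126 ]
knob [ 0.469  -0.0698  0.097 ]
```

View pics/topc.png

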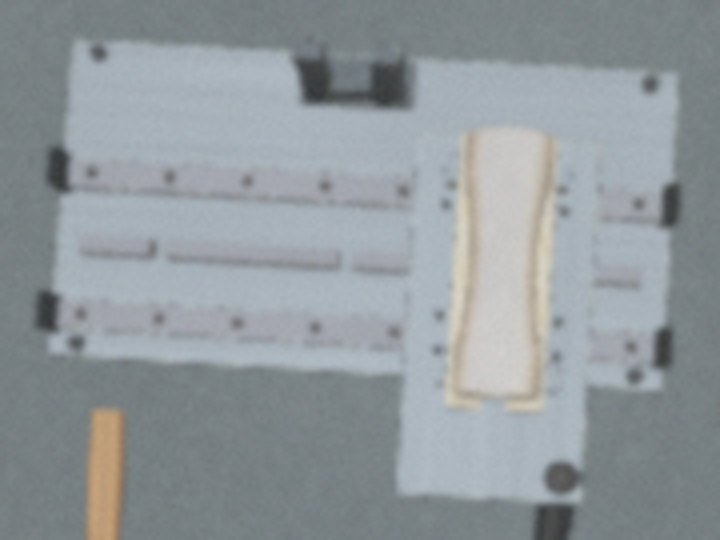

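View pics/scenec.png

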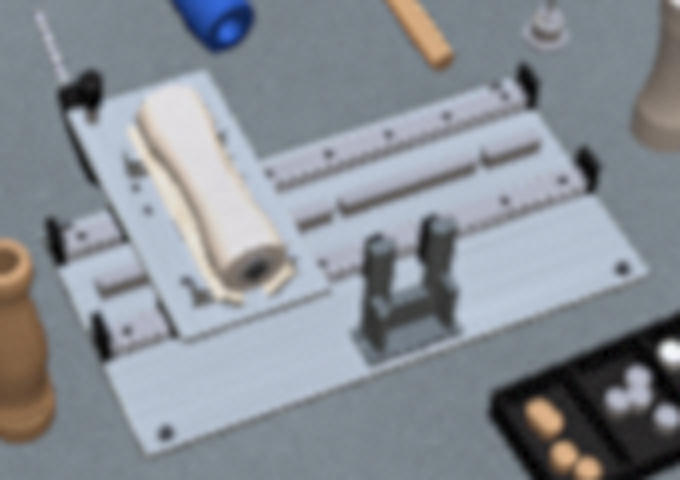

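The crop shows the plate corners at (75,40), (678,73), (662,390) and (50,352), the knob top at (561,477), the pads at about (313,82) and (390,85), and the mill from its top (495,395) to its foot (508,128). In the scene crop, the foot with its grinder faces the fork, and the screwdriver handle lies near the knob.

```bash
cat >> h.py <<'E'
def st(c,pts=((75,40),(678,73),(662,390),(50,352))):
    W=np.array([ray(c,210+u/4-.4,105+v/4-.4,.01)[:2] for u,v in pts])
    S=np.array([(.15,.205),(.15,-.225),(-.075,-.225),(-.075,.205)])
    sc,wc=S.mean(0),W.mean(0); H=(S-sc).T@(W-wc); a=np.arctan2(H[0,1]-H[1,0],H[0,0]+H[1,1])
    R=np.array([[np.cos(a),-np.sin(a)],[np.sin(a),np.cos(a)]]); return R,wc-R@sc,a,W-(S@R.T+wc-R@sc)
E
python3 - <<'E'
from h import *
c=snap('top'); R,o,a,res=st(c); print('o',o,'yaw',np.degrees(a),res.round(4).tolist())
for n,u,v,z in [('padL',313,84,.114),('padR',390,86,.114),('knob',561,477,.097),('top',494,397,.1),('foot',508,128,.118),('plateL',397,492,.046),('plateR',581,502,.046),('cradL',446,402,.075),('cradR',545,408,.075),('sdrv',552,508,.02)]:
    p=ray(c,210+u/4-.4,105+v/4-.4,z)[:2]; print(n,p.round(4),((p-o)@R).round(4))
E
```

```text
o [0.62143086 0.07601063] yaw -2.739285590829065 [[-0.0013, -0.0012], [-0.0005, 0.0014], [0.0006, 0.0009], [0.0012, -0.0011]]
padL [0.7233 0.0923] [0.101  0.0211]
padR [0.7225 0.043 ] [ 0.1025 -0.0282]
knob [ 0.4745 -0.0694] [-0.1398 -0.1523]
top [ 0.5249 -0.026 ] [-0.0915 -0.1065]
foot [ 0.6951 -0.0327] [ 0.0788 -0.105 ]
plateL [0.4633 0.0373] [-0.1561 -0.0463]
plateR [ 0.4583 -0.086 ] [-0.1552 -0.1696]
cradL [0.5226 0.0049] [-0.0953 -0.0758]
cradR [ 0.5195 -0.0599] [-0.0953 -0.1406]
sdrv [ 0.4537 -0.0681] [-0.1606 -0.1519]
```

```bash
cat >> h.py <<'E'
from scipy.spatial.transform import Rotation as Ro
def shift(p0,rot0,p1,yaw1):
    A=Ro.from_euler('xyz',rot0,degrees=True); B=Ro.from_euler('xyz',[180,0,yaw1],degrees=True)
    return (A.inv().apply(np.array(p1)-p0)*1e3).round(1),(A.inv()*B).as_rotvec().round(4)
E
python3 - <<'E'
from h import *
s=sensors.get_obs()
print(shift([0.246,-0.602,0.231],[180,0,s['tool_rot'][2]],[.4745,-.0694,.2],-2.74))
E
```

```text
(array([ 413.3, -406.2,   31. ]), array([ 0.    , -0.    ,  0.4366]))
```

drive_tool([
  {"x":15,"y":-15,"z":0,"rz":0.016,"fingers":-1},
  {"x":45,"y":-44,"z":0,"rz":0.05,"fingers":-1},
  {"x":80,"y":-79,"z":0,"rz":0.09,"fingers":-1},
  {"x":120,"y":-118,"z":0,"rz":0.13,"fingers":-1},
  {"x":160,"y":-157,"z":5,"rz":0.17,"fingers":-1},
  {"x":200,"y":-196,"z":10,"rz":0.21,"fingers":-1},
  {"x":240,"y":-235,"z":15,"rz":0.25,"fingers":-1},
  {"x":280,"y":-275,"z":20,"rz":0.29,"fingers":-1},
  {"x":320,"y":-314,"z":25,"rz":0.34,"fingers":-1},
  {"x":360,"y":-354,"z":28,"rz":0.38,"fingers":-1},
  {"x":392,"y":-385,"z":30,"rz":0.415,"fingers":-1},
  {"x":408,"y":-401,"z":31,"rz":0.43,"fingers":-1},
  {"x":413.3,"y":-406.2,"z":31,"rz":0.4366,"fingers":-1},
  {"x":413.3,"y":-406.2,"z":31,"rz":0.4366,"fingers":-1},
  {"x":413.3,"y":-406.2,"z":31,"rz":0.4366,"fingers":-1},
])

```text
invalid input at $.moves[0]: expected keys x, y, z, rx, ry, rz, fingers
```

Run:
```python
from h import *
c=snap('wrist','w1.png'); s=sensors.get_obs(); print(s['tool_pos'],s['tool_rot'],s['force'],s['qpos'].round(1)); print(proj(c,[.4745,-.0694,.097]))
```

```text
[ 0.24627708 -0.60129661  0.23006614] [-1.79953567e+02  3.60124566e-03  2.22757903e+01] [-0.88759668 -0.00312559  0.25597733] [68.5 18.4 -4.  83.1  1.3 78.5 -3.3]
[-449.44716974 -557.1683599 ]
```

View pics/w1.png

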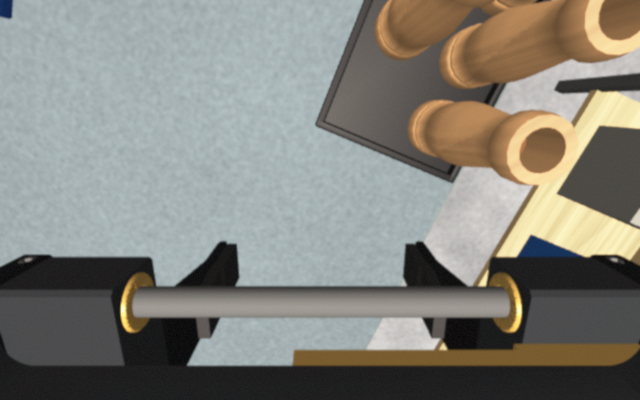

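The call was refused because every row needs all the keys, so the arm hasn't moved. The wrist picture still shows the start area, with the beech rack at the upper right and the fingers near (220,290) and (430,290).

drive_tool([
  {"x":15,"y":-15,"z":0,"rx":0,"ry":0,"rz":0.016,"fingers":-1},
  {"x":45,"y":-44,"z":0,"rx":0,"ry":0,"rz":0.05,"fingers":-1},
  {"x":80,"y":-79,"z":0,"rx":0,"ry":0,"rz":0.09,"fingers":-1},
  {"x":120,"y":-118,"z":0,"rx":0,"ry":0,"rz":0.13,"fingers":-1},
  {"x":160,"y":-157,"z":5,"rx":0,"ry":0,"rz":0.17,"fingers":-1},
  {"x":200,"y":-196,"z":10,"rx":0,"ry":0,"rz":0.21,"fingers":-1},
  {"x":240,"y":-235,"z":15,"rx":0,"ry":0,"rz":0.25,"fingers":-1},
  {"x":280,"y":-275,"z":20,"rx":0,"ry":0,"rz":0.29,"fingers":-1},
  {"x":320,"y":-314,"z":25,"rx":0,"ry":0,"rz":0.34,"fingers":-1},
  {"x":360,"y":-354,"z":28,"rx":0,"ry":0,"rz":0.38,"fingers":-1},
  {"x":392,"y":-385,"z":30,"rx":0,"ry":0,"rz":0.415,"fingers":-1},
  {"x":408,"y":-401,"z":31,"rx":0,"ry":0,"rz":0.43,"fingers":-1},
  {"x":413.3,"y":-406.2,"z":31,"rx":0,"ry":0,"rz":0.4366,"fingers":-1},
  {"x":413.3,"y":-406.2,"z":31,"rx":0,"ry":0,"rz":0.4366,"fingers":-1},
  {"x":413.3,"y":-406.2,"z":31,"rx":0,"ry":0,"rz":0.4366,"fingers":-1},
])

```text
time_s: 2.12
tool_pos: [0.4744, -0.0704, 0.1995]
tool_rot: [180.0, 0.0, -2.9]
force: [0.1, -1.0, -0.0]
grip_width: 0.087
grasp_force: 0.0
```

Run:
```python
from h import *
c=snap('wrist','w2.png'); s=sensors.get_obs(); print(s['tool_pos'],s['tool_rot'],s['force'],s['qpos'].round(1)); print(proj(c,[.4745,-.0694,.097]))
```

```text
[ 0.47449865 -0.07039311  0.19950721] [ 1.79971623e+02  1.00731930e-02 -2.86406872e+00] [-0.16365796  0.32573132  0.13380435] [ 3.77e+01 -1.00e-01 -3.21e+01  1.08e+02 -1.00e-01  7.22e+01 -8.73e+01]
[318.45776094 207.89384488]
```

View pics/w2.png

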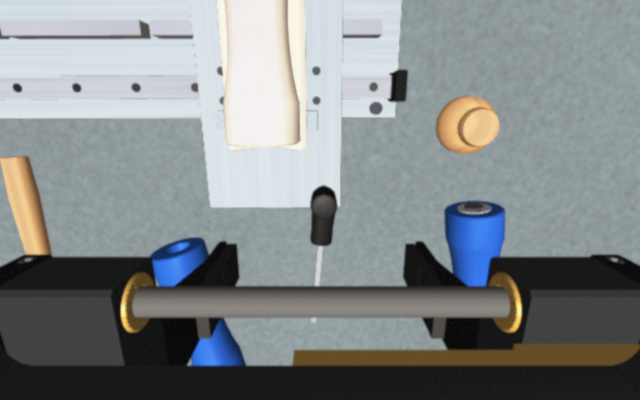

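The knob's top disc is at about (321,206), against a predicted (318,208), so the position holds to about 1 mm. I'll lower over it and grip.

drive_tool([
  {"x":0,"y":0,"z":15,"rx":0,"ry":0,"rz":0,"fingers":-1},
  {"x":0,"y":0,"z":40,"rx":0,"ry":0,"rz":0,"fingers":-1},
  {"x":0,"y":0,"z":70,"rx":0,"ry":0,"rz":0,"fingers":-1},
  {"x":0,"y":0,"z":98,"rx":0,"ry":0,"rz":0,"fingers":-1},
  {"x":0,"y":0,"z":117,"rx":0,"ry":0,"rz":0,"fingers":-1},
  {"x":0,"y":0,"z":124,"rx":0,"ry":0,"rz":0,"fingers":-1},
  {"x":0,"y":0,"z":124,"rx":0,"ry":0,"rz":0,"fingers":-1},
  {"x":0,"y":0,"z":124,"rx":0,"ry":0,"rz":0,"fingers":0},
  {"x":0,"y":0,"z":124,"rx":0,"ry":0,"rz":0,"fingers":1},
  {"x":0,"y":0,"z":124,"rx":0,"ry":0,"rz":0,"fingers":1},
  {"x":0,"y":0,"z":124,"rx":0,"ry":0,"rz":0,"fingers":1},
  {"x":0,"y":0,"z":124,"rx":0,"ry":0,"rz":0,"fingers":1},
  {"x":0,"y":0,"z":124,"rx":0,"ry":0,"rz":0,"fingers":1},
  {"x":0,"y":0,"z":124,"rx":0,"ry":0,"rz":0,"fingers":1},
], force=20)

```text
time_s: 3.92
tool_pos: [0.4748, -0.0701, 0.0755]
tool_rot: [179.9, -0.0, -2.7]
force: [0.4, -6.4, -0.6]
grip_width: 0.0248
grasp_force: 3.2
```

drive_tool([
  {"x":0,"y":0,"z":0,"rx":0,"ry":0,"rz":0,"fingers":1},
  {"x":0,"y":0,"z":0,"rx":0,"ry":0,"rz":0,"fingers":1},
  {"x":0,"y":0,"z":0,"rx":0,"ry":0,"rz":0,"fingers":1},
  {"x":0,"y":0,"z":0,"rx":0,"ry":0,"rz":0,"fingers":1},
], force=20)

```text
time_s: 4.42
tool_pos: [0.4748, -0.07, 0.0755]
tool_rot: [179.9, -0.0, -2.8]
force: [0.5, -4.9, -1.0]
grip_width: 0.0213
grasp_force: 20.0
```

drive_tool([
  {"x":0,"y":-3,"z":0,"rx":0,"ry":0,"rz":0,"fingers":1},
  {"x":0,"y":-10,"z":0,"rx":0,"ry":0,"rz":0,"fingers":1},
  {"x":0,"y":-20,"z":0,"rx":0,"ry":0,"rz":0,"fingers":1},
  {"x":0,"y":-30,"z":0,"rx":0,"ry":0,"rz":0,"fingers":1},
  {"x":0,"y":-40,"z":0,"rx":0,"ry":0,"rz":0,"fingers":1},
  {"x":0,"y":-50,"z":0,"rx":0,"ry":0,"rz":0,"fingers":1},
  {"x":0,"y":-60,"z":0,"rx":0,"ry":0,"rz":0,"fingers":1},
  {"x":0,"y":-70,"z":0,"rx":0,"ry":0,"rz":0,"fingers":1},
  {"x":0,"y":-80,"z":0,"rx":0,"ry":0,"rz":0,"fingers":1},
  {"x":0,"y":-89,"z":0,"rx":0,"ry":0,"rz":0,"fingers":1},
  {"x":0,"y":-94,"z":0,"rx":0,"ry":0,"rz":0,"fingers":1},
  {"x":0,"y":-97,"z":0,"rx":0,"ry":0,"rz":0,"fingers":1},
  {"x":0,"y":-98,"z":0,"rx":0,"ry":0,"rz":0,"fingers":1},
  {"x":0,"y":-98,"z":0,"rx":0,"ry":0,"rz":0,"fingers":1},
  {"x":0,"y":-98,"z":0,"rx":0,"ry":0,"rz":0,"fingers":1},
], force=20)

```text
time_s: 6.3
tool_pos: [0.4794, 0.0282, 0.0755]
tool_rot: [179.9, 0.0, -2.8]
force: [0.5, -5.4, -0.4]
grip_width: 0.0215
grasp_force: 20.0
```

Run:
```python
from h import *
c=snap('top','t2.png'); s=sensors.get_obs(); R,o,a,_=st(c)
print(s['force'],s['wrist_torque'],((s['tool_pos'][:2]-o)@R).round(4),s['tool_pos'])
a=cv2.imread('pics/t2.png')[105:240,210:390]; cv2.imwrite('pics/t2c.png',cv2.resize(a,None,fx=4,fy=4,interpolation=cv2.INTER_CUBIC))
```

```text
[ 0.36622818 -5.68017792 -0.16548408] [-1.10365542 -0.09416911  0.02537901] [-0.1396 -0.0545] [0.47940155 0.02822367 0.07551307]
```

View pics/t2c.png

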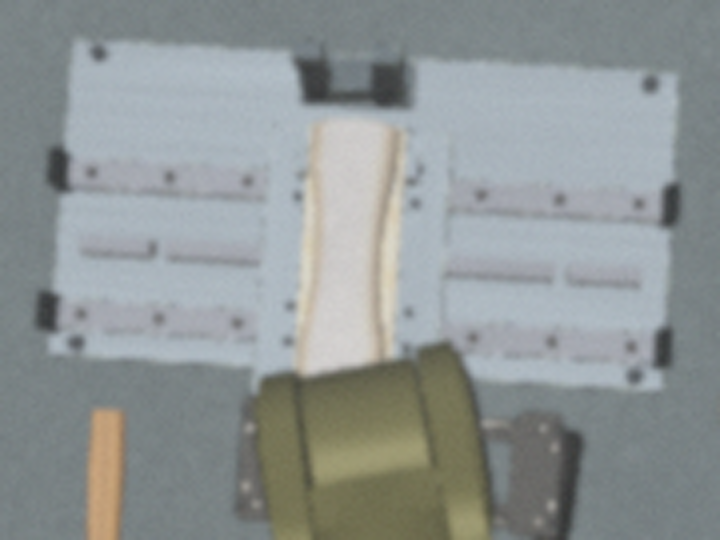

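The carrier has followed: the mill's foot is at (357,122), nearly in line with the pad midpoint at about (351,82). I'll creep up to the notch.

drive_tool([
  {"x":0,"y":-1,"z":0,"rx":0,"ry":0,"rz":0,"fingers":1},
  {"x":0,"y":-2,"z":0,"rx":0,"ry":0,"rz":0,"fingers":1},
  {"x":0,"y":-3,"z":0,"rx":0,"ry":0,"rz":0,"fingers":1},
  {"x":0,"y":-4,"z":0,"rx":0,"ry":0,"rz":0,"fingers":1},
  {"x":0,"y":-4,"z":0,"rx":0,"ry":0,"rz":0,"fingers":1},
], force=20)

```text
time_s: 6.98
tool_pos: [0.4797, 0.0346, 0.0755]
tool_rot: [-179.9, -0.0, -2.7]
force: [0.6, 0.5, -1.8]
grip_width: 0.0216
grasp_force: 20.0
```

drive_tool([
  {"x":0,"y":-1,"z":0,"rx":0,"ry":0,"rz":0,"fingers":1},
  {"x":0,"y":-1,"z":0,"rx":0,"ry":0,"rz":0,"fingers":1},
], force=20)

```text
time_s: 7.22
tool_pos: [0.4797, 0.035, 0.0755]
tool_rot: [-179.9, 0.0, -2.7]
force: [-0.4, 1.9, -1.3]
grip_width: 0.021
grasp_force: 20.0
```

drive_tool([
  {"x":0,"y":-1,"z":0,"rx":0,"ry":0,"rz":0,"fingers":1},
  {"x":0,"y":-1,"z":0,"rx":0,"ry":0,"rz":0,"fingers":1},
], force=20)

```text
time_s: 7.48
tool_pos: [0.4797, 0.035, 0.0755]
tool_rot: [-180.0, 0.0, -2.7]
force: [-0.5, 0.5, -1.4]
grip_width: 0.0211
grasp_force: 20.0
```

The force flipped sign and the carrier jumped ahead to y=0.035, then stayed there while the command went 2 mm further, so it has clicked in. I'll release, rise, and move behind the mill top.

drive_tool([
  {"x":0,"y":1,"z":0,"rx":0,"ry":0,"rz":0,"fingers":0},
  {"x":0,"y":1,"z":0,"rx":0,"ry":0,"rz":0,"fingers":0},
  {"x":0,"y":1,"z":0,"rx":0,"ry":0,"rz":0,"fingers":0},
  {"x":0,"y":1,"z":0,"rx":0,"ry":0,"rz":0,"fingers":0},
  {"x":0,"y":1,"z":0,"rx":0,"ry":0,"rz":0,"fingers":0},
  {"x":0,"y":1,"z":-10,"rx":0,"ry":0,"rz":0,"fingers":0},
  {"x":0,"y":1,"z":-30,"rx":0,"ry":0,"rz":0,"fingers":0},
  {"x":0,"y":1,"z":-50,"rx":0,"ry":0,"rz":0,"fingers":0},
  {"x":0,"y":1,"z":-60,"rx":0,"ry":0,"rz":0,"fingers":0},
  {"x":0,"y":1,"z":-65,"rx":0,"ry":0,"rz":0,"fingers":0},
  {"x":0,"y":1,"z":-65,"rx":0,"ry":0,"rz":0,"fingers":1},
  {"x":0,"y":1,"z":-65,"rx":0,"ry":0,"rz":0,"fingers":1},
], force=20)

```text
time_s: 8.98
tool_pos: [0.4793, 0.0339, 0.1399]
tool_rot: [180.0, 0.1, -2.7]
force: [-0.2, 0.0, -0.5]
grip_width: 0.0308
grasp_force: 0.0
```

Run:
```python
from h import *
c=snap('wrist','w3.png'); s=sensors.get_obs(); R,o,a,_=st(snap('top'))
print(s['force'],s['wrist_torque'],s['tool_pos'],s['tool_rot'],((s['tool_pos'][:2]-o)@R).round(4))
for X in ([-.0915,0,.118],[-.0915,0,.09],[-.14,-.046,.097],[-.075,-.225,.01],[-.075,.205,.01]): print(X,proj(c,[*(R@X[:2]+o),X[2]]).round(1))
```

```text
[ 0.38935583  0.47860283 -1.01010953] [-0.00259559  0.06090605  0.02415611] [0.47927442 0.03389411 0.13987376] [-1.79999270e+02  7.42104849e-02 -2.73620919e+00] [-0.14   -0.0489]
[-0.0915, 0, 0.118] [226.4 165.2]
[-0.0915, 0, 0.09] [238.7 157. ]
[-0.14, -0.046, 0.097] [315.2 236.1]
[-0.075, -0.225, 0.01] [535.8 121.6]
[-0.075, 0.205, 0.01] [  7.8 121.6]
```

View pics/w3.png

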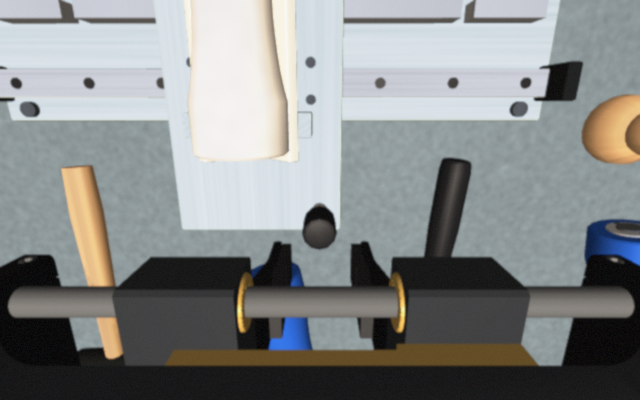

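The wrist view shows the knob at (319,235) and the mill top end at about (240,160), both matching prediction, so the carrier stays in the notch. I'll move in behind the mill top with the fingers shut.

drive_tool([
  {"x":4,"y":-12,"z":0,"rx":0,"ry":0,"rz":0,"fingers":1},
  {"x":10,"y":-30,"z":0,"rx":0,"ry":0,"rz":0,"fingers":1},
  {"x":14,"y":-44,"z":0,"rx":0,"ry":0,"rz":0,"fingers":1},
  {"x":15,"y":-47,"z":0,"rx":0,"ry":0,"rz":0,"fingers":1},
  {"x":15,"y":-47,"z":0,"rx":0,"ry":0,"rz":0,"fingers":1},
  {"x":15,"y":-47,"z":15,"rx":0,"ry":0,"rz":0,"fingers":1},
  {"x":15,"y":-47,"z":35,"rx":0,"ry":0,"rz":0,"fingers":1},
  {"x":15,"y":-47,"z":55,"rx":0,"ry":0,"rz":0,"fingers":1},
  {"x":15,"y":-47,"z":65,"rx":0,"ry":0,"rz":0,"fingers":1},
  {"x":15,"y":-47,"z":65,"rx":0,"ry":0,"rz":0,"fingers":1},
  {"x":15,"y":-47,"z":65,"rx":0,"ry":0,"rz":0,"fingers":1},
], force=20)

```text
time_s: 10.45
tool_pos: [0.4975, 0.0801, 0.076]
tool_rot: [180.0, -0.1, -2.7]
force: [-0.8, 0.2, 0.0]
grip_width: 0.0003
grasp_force: 0.0
```

drive_tool([
  {"x":4,"y":0,"z":0,"rx":0,"ry":0,"rz":0,"fingers":1},
  {"x":8,"y":0,"z":0,"rx":0,"ry":0,"rz":0,"fingers":1},
  {"x":12,"y":0,"z":0,"rx":0,"ry":0,"rz":0,"fingers":1},
  {"x":15,"y":0,"z":0,"rx":0,"ry":0,"rz":0,"fingers":1},
  {"x":18,"y":0,"z":0,"rx":0,"ry":0,"rz":0,"fingers":1},
  {"x":20,"y":0,"z":0,"rx":0,"ry":0,"rz":0,"fingers":1},
  {"x":22,"y":0,"z":0,"rx":0,"ry":0,"rz":0,"fingers":1},
  {"x":24,"y":0,"z":0,"rx":0,"ry":0,"rz":0,"fingers":1},
  {"x":26,"y":0,"z":0,"rx":0,"ry":0,"rz":0,"fingers":1},
  {"x":28,"y":0,"z":0,"rx":0,"ry":0,"rz":0,"fingers":1},
  {"x":30,"y":0,"z":0,"rx":0,"ry":0,"rz":0,"fingers":1},
  {"x":32,"y":0,"z":0,"rx":0,"ry":0,"rz":0,"fingers":1},
  {"x":34,"y":0,"z":0,"rx":0,"ry":0,"rz":0,"fingers":1},
  {"x":36,"y":0,"z":0,"rx":0,"ry":0,"rz":0,"fingers":1},
  {"x":36,"y":0,"z":0,"rx":0,"ry":0,"rz":0,"fingers":1},
], force=20)

```text
time_s: 12.32
tool_pos: [0.5334, 0.0784, 0.0755]
tool_rot: [-180.0, -0.0, -2.7]
force: [-0.5, 0.6, 0.1]
grip_width: 0.0002
grasp_force: 0.2
```

Run:
```python
from h import *
s=sensors.get_obs(); c=snap('top','t3.png'); s2=sensors.get_obs(); R,o,a,_=st(c)
print(s['force'],s2['force'],s2['wrist_torque'],((s2['tool_pos'][:2]-o)@R).round(4),s2['tool_pos'],s2['time_s'])
a=cv2.imread('pics/t3.png')[105:240,210:390]; cv2.imwrite('pics/t3c.png',cv2.resize(a,None,fx=4,fy=4,interpolation=cv2.INTER_CUBIC))
```

```text
[-0.53884867  0.59174465  0.14531442] [-0.25546889  0.60331419  1.09715516] [0.01953453 0.08100114 0.00347849] [-0.088  -0.0019] [0.53340333 0.07835846 0.07556704] 12.375
```

View pics/t3c.png

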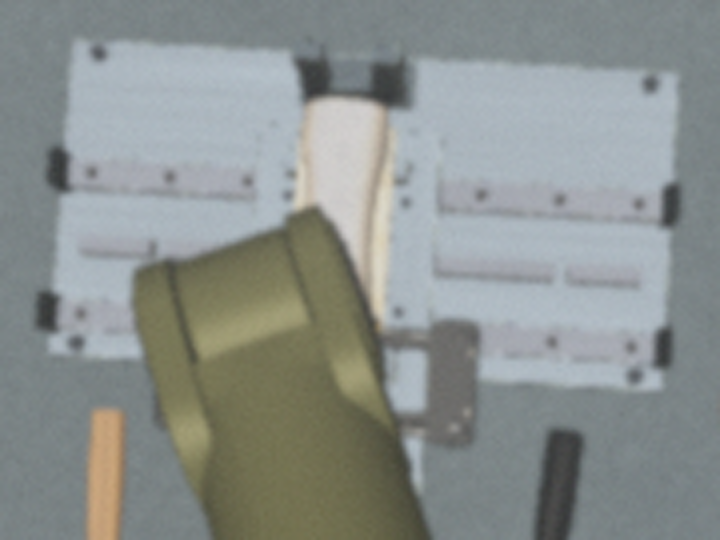

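Run:
```python
from h import *
c=snap('top'); R,o,a,_=st(c)
f=lambda X:((proj(c,[*(R@X[:2]+o),X[2]])-[209.6,104.6])*4).round(1)
for X in ([.08,0,.09],[.1,0,.09],[.1,0,.114],[.1,.03,.114],[.1,-.03,.114],[.12,0,.06]): print(X,f(np.array(X)))
for u,v,z in [(346,97,.118)]: print(((ray(c,209.6+u/4,104.6+v/4,z)[:2]-o)@R).round(4))
```

```text
[0.08, 0, 0.09] [346.5 126.6]
[0.1, 0, 0.09] [348.5  96.5]
[0.1, 0, 0.114] [345.8  87.3]
[0.1, 0.03, 0.114] [299.1  84.7]
[0.1, -0.03, 0.114] [392.6  90. ]
[0.12, 0, 0.06] [353.7  78.1]
[ 0.0928 -0.0009]
```

The foot is now at about (346,97), which is station x=0.093. It's centred, with about 7 mm left to the pads.

drive_tool([
  {"x":2,"y":0,"z":0,"rx":0,"ry":0,"rz":0,"fingers":1},
  {"x":4,"y":0,"z":0,"rx":0,"ry":0,"rz":0,"fingers":1},
  {"x":5,"y":0,"z":0,"rx":0,"ry":0,"rz":0,"fingers":1},
  {"x":6,"y":0,"z":0,"rx":0,"ry":0,"rz":0,"fingers":1},
  {"x":7,"y":0,"z":0,"rx":0,"ry":0,"rz":0,"fingers":1},
  {"x":7,"y":0,"z":0,"rx":0,"ry":0,"rz":0,"fingers":1},
  {"x":7,"y":0,"z":0,"rx":0,"ry":0,"rz":0,"fingers":1},
], force=20)

```text
time_s: 13.3
tool_pos: [0.5401, 0.0781, 0.0755]
tool_rot: [-180.0, -0.0, -2.7]
force: [-0.6, -0.1, 1.4]
grip_width: 0.0003
grasp_force: 0.5
```

drive_tool([
  {"x":1,"y":0,"z":0,"rx":0,"ry":0,"rz":0,"fingers":1},
  {"x":2,"y":0,"z":0,"rx":0,"ry":0,"rz":0,"fingers":1},
  {"x":2,"y":0,"z":0,"rx":0,"ry":0,"rz":0,"fingers":1},
  {"x":2,"y":0,"z":0,"rx":0,"ry":0,"rz":0,"fingers":1},
], force=20)

```text
time_s: 13.8
tool_pos: [0.5415, 0.078, 0.0755]
tool_rot: [180.0, 0.1, -2.7]
force: [-5.0, 0.4, 3.2]
grip_width: 0.0006
grasp_force: 2.5
```

There is about 3 N of upward force on the tool. By geometry the shut fingertips (z≈67 mm, 30 mm wide) just brush the V cradle, so I'll back off, raise 6 mm, and push again.

drive_tool([
  {"x":-3,"y":0,"z":0,"rx":0,"ry":0,"rz":0,"fingers":1},
  {"x":-6,"y":-1,"z":-3,"rx":0,"ry":0,"rz":0,"fingers":1},
  {"x":-6,"y":-1,"z":-6,"rx":0,"ry":0,"rz":0,"fingers":1},
  {"x":-6,"y":-1,"z":-6,"rx":0,"ry":0,"rz":0,"fingers":1},
  {"x":-6,"y":-1,"z":-6,"rx":0,"ry":0,"rz":0,"fingers":1},
], force=20)

```text
time_s: 14.42
tool_pos: [0.5362, 0.0792, 0.0816]
tool_rot: [180.0, -0.0, -2.7]
force: [0.3, 0.4, 0.2]
grip_width: 0.0008
grasp_force: 0.0
```

drive_tool([
  {"x":2,"y":0,"z":0,"rx":0,"ry":0,"rz":0,"fingers":1},
  {"x":4,"y":0,"z":0,"rx":0,"ry":0,"rz":0,"fingers":1},
  {"x":5,"y":0,"z":0,"rx":0,"ry":0,"rz":0,"fingers":1},
  {"x":6,"y":0,"z":0,"rx":0,"ry":0,"rz":0,"fingers":1},
  {"x":7,"y":0,"z":0,"rx":0,"ry":0,"rz":0,"fingers":1},
  {"x":7,"y":0,"z":0,"rx":0,"ry":0,"rz":0,"fingers":1},
  {"x":7,"y":0,"z":0,"rx":0,"ry":0,"rz":0,"fingers":1},
], force=20)

```text
time_s: 15.3
tool_pos: [0.5417, 0.079, 0.0814]
tool_rot: [180.0, 0.2, -2.7]
force: [-5.1, -0.4, 4.0]
grip_width: 0.0006
grasp_force: 2.6
```

drive_tool([
  {"x":1,"y":0,"z":-0.5,"rx":0,"ry":0,"rz":0,"fingers":1},
  {"x":2,"y":0,"z":-1,"rx":0,"ry":0,"rz":0,"fingers":1},
  {"x":2,"y":0,"z":-1,"rx":0,"ry":0,"rz":0,"fingers":1},
  {"x":2,"y":0,"z":-1,"rx":0,"ry":0,"rz":0,"fingers":1},
], force=20)

```text
time_s: 15.8
tool_pos: [0.5427, 0.079, 0.0815]
tool_rot: [180.0, 0.3, -2.7]
force: [-4.8, -0.5, -0.1]
grip_width: 0.0008
grasp_force: 2.7
```

Run:
```python
from h import *
c=snap('scene','s2.png'); s=sensors.get_obs(); print(s['force'],s['wrist_torque'],s['tool_pos'],s['tool_rot'],s['time_s'])
a=cv2.imread('pics/s2.png')[165:285,280:450]; cv2.imwrite('pics/s2c.png',cv2.resize(a,None,fx=4,fy=4,interpolation=cv2.INTER_CUBIC))
```

```text
[-5.03992034  1.15781892 -0.23525557] [ 5.88928308e-04  1.05106229e+00 -2.93565180e-02] [0.54270165 0.07894816 0.08149823] [179.95545761   0.27473538  -2.71246581] 15.85
```

View pics/s2c.png

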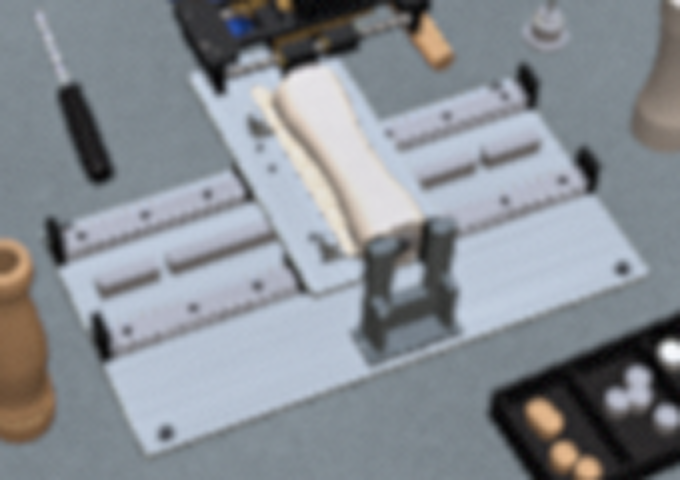

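The mill's foot sits squarely against both pads ((385,250) and (440,230) in the crop), it's still level in the cradle, and nothing else has been disturbed. I'll raise the push step by step.

drive_tool([
  {"x":1,"y":0,"z":-0.4,"rx":0,"ry":0,"rz":0,"fingers":1},
  {"x":2,"y":0,"z":-0.8,"rx":0,"ry":0,"rz":0,"fingers":1},
  {"x":2,"y":0,"z":-0.8,"rx":0,"ry":0,"rz":0,"fingers":1},
  {"x":2,"y":0,"z":-0.8,"rx":0,"ry":0,"rz":0,"fingers":1},
  {"x":2,"y":0,"z":-0.8,"rx":0,"ry":0,"rz":0,"fingers":1},
], force=20)

```text
time_s: 16.48
tool_pos: [0.5435, 0.0789, 0.0817]
tool_rot: [179.9, 0.4, -2.7]
force: [-7.4, 0.2, -0.7]
grip_width: 0.0009
grasp_force: 3.5
```

drive_tool([
  {"x":1,"y":0,"z":-0.1,"rx":0,"ry":0,"rz":0,"fingers":1},
  {"x":2,"y":0,"z":-0.3,"rx":0,"ry":0,"rz":0,"fingers":1},
  {"x":3,"y":0,"z":-0.5,"rx":0,"ry":0,"rz":0,"fingers":1},
  {"x":3.5,"y":0,"z":-0.6,"rx":0,"ry":0,"rz":0,"fingers":1},
  {"x":3.5,"y":0,"z":-0.6,"rx":0,"ry":0,"rz":0,"fingers":1},
  {"x":3.5,"y":0,"z":-0.6,"rx":0,"ry":0,"rz":0,"fingers":1},
  {"x":3.5,"y":0,"z":-0.6,"rx":0,"ry":0,"rz":0,"fingers":1},
], force=20)

```text
time_s: 17.35
tool_pos: [0.5448, 0.0788, 0.0816]
tool_rot: [179.9, 0.7, -2.7]
force: [-11.7, 0.9, 1.3]
grip_width: 0.0003
grasp_force: 5.9
```

drive_tool([
  {"x":0.7,"y":0,"z":-0.3,"rx":0,"ry":0,"rz":0,"fingers":1},
  {"x":0.7,"y":0,"z":-0.3,"rx":0,"ry":0,"rz":0,"fingers":1},
  {"x":0.7,"y":0,"z":-0.3,"rx":0,"ry":0,"rz":0,"fingers":1},
  {"x":0.7,"y":0,"z":-0.3,"rx":0,"ry":0,"rz":0,"fingers":1},
  {"x":0.7,"y":0,"z":-0.3,"rx":0,"ry":0,"rz":0,"fingers":1},
  {"x":0.7,"y":0,"z":-0.3,"rx":0,"ry":0,"rz":0,"fingers":1},
], force=20)

```text
time_s: 18.1
tool_pos: [0.5452, 0.0788, 0.0817]
tool_rot: [179.9, 0.7, -2.7]
force: [-12.2, 0.0, 0.2]
grip_width: 0.0003
grasp_force: 6.1
```

Run:
```python
from h import *
F=[]
for i in range(6):
    c=snap('top','t4.png'); s=sensors.get_obs(); F.append(s['force'])
print(np.mean(F,0),np.std(F,0),s['tool_pos'],s['wrist_torque'],s['time_s'])
# carrier shift since t3 (in detent, before push): phase correlation on carrier plate right of the mill, and on whole rail strip as reference
a,b=[cv2.cvtColor(cv2.imread('pics/'+n),cv2.COLOR_BGR2GRAY).astype(np.float32) for n in('t3.png','t4.png')]
for r in ((slice(133,185),slice(300,322)),(slice(135,165),slice(325,380)),(slice(138,165),slice(268,286))): print(cv2.phaseCorrelate(a[r],b[r],cv2.createHanningWindow((r[1].stop-r[1].start,r[0].stop-r[0].start),cv2.CV_32F)))
R,o,_,_=st(c); print(((s['tool_pos'][:2]-o)@R).round(4))
```

```text
[-12.11299948   0.1885037    0.47562249] [0.3146793  0.35467106 0.3485092 ] [0.54521709 0.07880202 0.08171799] [ 0.09859903  2.3991007  -0.09509045] 18.4
((-0.06535097119054534, 0.05565557135026111), 0.8424288785016095)
((0.020932697771300468, -0.0030550661212931374), 1.03416067176395)
((-0.43801261534923164, 1.135212006669816), 0.8361803700403913)
[-0.0763 -0.0009]
```

The push is steady at 12.1 N and the carrier hasn't moved from its notch, so I'm handing in.

```bash
python3 -c "
from h import *
print(workorder.sign_off())"
```

```text
the job is handed in; nothing more can be done
None
```

The carrier clicked into the fork-station detent, the mill's foot bears on both pads, and the arm was still holding a steady push of about 12 N (12.1 N measured) when I handed the job in at about 18.5 s.

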